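# First-in-first-out restock of the oil tin lane

### The job

Restock the centre lane of the stock tray first in, first out: pull the two old oil tins forward, in the order they stand, until the first is against the front lip and the second against it, then stand the two new tins from the cardboard tray behind them, close up, so that all four stand flat on the deck in one row. Face the new tins like the old ones, with every cap on the left side of the lane, do not knock the tins over, ram or drop them, and leave the other stock and the tools where they are.

Things in the scene. Friction and masses are not known exactly. Their poses are not given: they have to be found in the camera images.
- rack: fixed open-topped grey sheet-steel stock tray, front to the robot: three lanes side by side, 179 mm deep (x), 300 mm wide (y), 4 mm sheet, deck 12 mm above the bench. Heights over the deck: front lip 38, dividers and side walls 30, back stop 60 mm. Outer lanes 111 mm wide, stock there at most 35 mm high. Origin: below lane_front, at bench level; x to the back, y to the left, z up
- lane_front (a point): point on the deck of the centre lane (the oil tins' lane), mid-width, at the inner face of the front lip; axes as the rack. The lane is 66 mm wide between its dividers and 171 mm long from lip to back stop: four tins in a closed row with 3 mm to spare, centres then about 21, 63, 105 and 147 mm along x
- old_front: old oil tin, the nearer of the two in the centre lane, short of the lip at the start, cap to the left. Flat-sided full tinplate can 42 mm deep (x), 60 mm wide (y), 110 mm high, about 0.27 kg (varies); black cap 24 mm across, 14 mm high on its top, 15 mm off-centre to the tin's own +y. Origin at the centre of its underside, z up
- old_rear: old oil tin standing behind old_front in the lane, close to the back stop, with a gap between the two at the start; the same kind of tin, same size, origin and axes as old_front
- new_a: new oil tin standing in the cardboard tray, turned any way; the same kind of tin, same size, origin and axes as old_front
- new_b: the other new oil tin standing in the cardboard tray, turned any way; the same kind of tin, same size, origin and axes as old_front
- carton: low open cardboard delivery tray 260 mm (x) by 160 mm (y), walls 30 mm high and 4 mm thick, floor 4 mm thick; fixed. Origin at the centre of its underside. The two new tins stand in it about 120 mm apart along its x.
- wax_tin: round aluminium wax tin, 78 mm across and 30 mm high, lying in the rack's left lane; leave alone. Origin at the centre of its underside.
- belt_box: flat cardboard carton 110 x 80 x 34 mm in the rack's right lane; leave alone. Origin at the centre of its underside.
- hammer: hammer 280 mm long lying on the bench beyond the rack; leave alone.
- file: flat file with a wooden handle, 260 mm long, lying on the bench beyond the tray; leave alone.
- old_front_cap (a point): centre of the top of old_front's cap, 124 mm above the tin's underside
- old_rear_cap (a point): centre of the top of old_rear's cap, 124 mm above the tin's underside
- new_a_cap (a point): centre of the top of new_a's cap, 124 mm above the tin's underside
- new_b_cap (a point): centre of the top of new_b's cap, 124 mm above the tin's underside
Not all that is in view belongs to the job. What is shaped like the old_rear but purple or turquoise is not meant.

How it is judged (in metres and radians):
On the way:
1. the two old tins have been pulled forward, in their order: the first within 4 mm of the front lip and the second closed up behind it within another 4 mm, both standing upright (x of old_front in the frame of lane_front below 0.025 m and x of old_rear in the frame of lane_front between 0.055 and 0.071 m and angle between each of old_front, old_rear's own z axis and vertical below 0.1 rad), for 0.2 s.
At the end, for the whole second after the job is handed in: All four tins stand at rest in the centre lane, flat on the deck (4 mm, 3 degrees), within 6 mm of mid-lane, caps to the left: the old ones in front in their order, centres 15-26 and 57-68 mm from the lip; both new ones behind, centres 100-152 mm from it (x of old_front in the frame of lane_front between 0.015 and 0.026 m and y of old_front in the frame of lane_front between -0.006 and 0.006 m and z of old_front in the frame of lane_front between -0.004 and 0.004 m and angle between each of old_front, old_rear, new_a, new_b's own z axis and vertical below 0.05 rad and y of each of old_front_cap, old_rear_cap, new_a_cap, new_b_cap in the frame of lane_front above 0.008 m and linear speed of each of old_front, old_rear, new_a, new_b below 0.01 m/s and x of old_rear in the frame of lane_front between 0.057 and 0.068 m and y of old_rear in the frame of lane_front between -0.006 and 0.006 m and z of old_rear in the frame of lane_front between -0.004 and 0.004 m and x of new_a in the frame of lane_front between 0.1 and 0.152 m and y of new_a in the frame of lane_front between -0.006 and 0.006 m and z of new_a in the frame of lane_front between -0.004 and 0.004 m and x of new_b in the frame of lane_front between 0.1 and 0.152 m and y of new_b in the frame of lane_front between -0.006 and 0.006 m and z of new_b in the frame of lane_front between -0.004 and 0.004 m); the robot touches nothing.
It fails at once if a tin is knocked over (leans more than 35 degrees) (angle between any of old_front, old_rear, new_a, new_b's own z axis and vertical above 0.61 rad).
It fails at once if a tin is rammed into the rack (more than 60 N between tin and rack) (contact force between any of old_front, old_rear, new_a, new_b and rack above 60 N).
It fails at once if a tin is dropped (let go and falling faster than 0.45 m/s, which is a fall of about 10 mm) ((contact force between old_front and the fingers below 0.05 N and linear speed of old_front above 0.45 m/s) or (contact force between old_rear and the fingers below 0.05 N and linear speed of old_rear above 0.45 m/s) or (contact force between new_a and the fingers below 0.05 N and linear speed of new_a above 0.45 m/s) or (contact force between new_b and the fingers below 0.05 N and linear speed of new_b above 0.45 m/s)).
It fails at once if other stock or tools are moved by more than 15 mm (distance of any of wax_tin, belt_box, hammer, file from where it was at the start of the episode above 0.015 m).
It also fails if it takes over 72 s, if anything falls off the work surface, if the arm or the gripper's body presses on something with over 40 N, if the wrist force passes 120 N, or if a joint passes its speed limit or range.

### The arm

A 6-joint arm with a two-finger parallel gripper is mounted at the origin on the work surface. World frame = base frame: x ahead of the robot, y to its left, z up, the work surface at z = 0. Lengths are in mm, angles in rad, forces in N, time in s.
With the tool pointing down it reaches from about 350 to 775 mm from the base axis. Payload 7.3 kg.
Tool frame: the origin (TCP) lies between the finger pads; the fingertips stand bot.tips_ahead ahead of it and the grasp point (between the pads) lies 6 mm ahead of it (bot.tips_ahead is the distance from the TCP to the fingertips, in mm); z points along the fingers, y is the line along which they close (so a half turn about z gives the same grasp; the last joint's range is limited). The gripper opens to 92 mm and grips with 3 to 60 N. Pads are 19 mm wide; open, the fingers measure 130 mm over their backs; the gripper's body (75 mm by 190 mm) begins 47 mm behind the grasp point.
Start: joints at [-1.402, 0.342, 1.524, -0, 1.275, -0.146], TCP at [162.576, -499.211, 251.741] pointing down, gripper open.
Joint ranges: [-2.53, 2.53], [-0.77, 2.02], [0.04, 2.7], [-1, 4.14], [0.28, 2.66], [-3.11, 3.11]. Speed limits (rad/s): [2.57, 2.57, 3.14, 3.14, 3.14, 3.14].

### API

Orientations are given as [roll, pitch, yaw] about the fixed x, y, z axes, in that order (R = Rz(yaw) Ry(pitch) Rx(roll)).
In Python, from plant import bot gives the robot as it stands. The module is installed in compiled form; this text tells all that it offers.
- The arm moves only by the tool step_arm, never from a script. Its argument "targets" is one flat list of numbers, 7 for each row, row after row: the opening, from 0 (shut) to 1 (fully open), then the shift along the tool's x, y, z each as a share of 100 mm, from -1 to 1, then the turn, a rotation vector about the tool's x, y, z each as a share of pi/4 rad, from -1 to 1. A call has 1 to 20 rows; each row is the pose to reach, as a shift and turn from the pose commanded when the call began, along the tool's axes at that moment; what a row does not reach only later rows make up. A row lasts 1/8 s, in which the tool goes at most 62.5 mm and 10.7 degrees, less where a joint would pass 70% of its speed; a pose out of reach is approached as far as the arm can. A call with a number of a shift or a turn outside -1 to 1 is refused whole. A call with a gripper value outside its range is refused whole. The fingers move at their own pace and stop on an object; the grip force is fixed at half the most. Time passes only in rows, so rows that repeat a pose let the fingers close. It gives the time, the measured TCP pose, the force, the opening and the grip force at its end, in the units of the state.
- bot.get_obs(): the state, without advancing time (a new reading comes with each control period).
- bot.capture(name): name is "side" or "top"; returns (picture, depth): 384x512x3 uint8, blue, green, red; 384x512 float32, mm along the optical axis (not along the pixel's ray), 0 where there is no reading.
- bot.camera_info(name): a dict with "fx", "fy", "cx", "cy" (pixels), "camera_from_world" (4x4, takes a point from world to camera coordinates). Camera axes: x right, y down, z forward; pixel columns grow to the right and rows downward; lengths in mm; the calibration is good to about 2 mm. A picture is of the moment at which its call begins. camera_info takes no time and is no camera call.
- bot.close_job(): hands the job in; it is judged then, once.
The state is a dict: "time": time; "joint_positions": joint angles; "dq": joint speeds; "tau": joint torques, N m; "tool_pos": TCP position; "tcp_rot": TCP orientation; "contact_force": force on the tool from outside, world axes, zero at the start; "moment": the same for the moment, N m; "grip_width": finger opening in mm; "finger_force": force on a finger pad.
Only numpy, scipy, OpenCV 4.12 (cv2) and the standard library are available. Lean on these libraries where they do the work, as an engineer would, in place of code of your own. Each camera call takes 0.05 s, during which the arm holds its last target. There are 200 camera calls.

## Working session

There is one attempt and no reset: what is moved stays moved. The work goes in short steps, Python scripts to look and compute and a tool call to move; the robot and the scene stay as the last step left them, time stands still between calls to the robot, and variables do not carry over. Pictures are saved under pics/ and viewed, at most 10 in all, crops included, and the job is handed in when it is done.

Besides the shell and the picture viewer there is one more tool, called after "Call:" as a command line: name --argument value ..., lists and objects as JSON in quotes. step_arm: Moves the arm, as the interface text tells. Shift numbers are shares of 100 mm and turn numbers shares of pi/4 rad, none past 1 either way. Its arguments: {"type":"object","properties":{"targets":{"type":"array"}},"required":["targets"]}

```bash
mkdir -p pics; cat > h.py <<'E'
import numpy as np, cv2
from plant import bot
def cloud(name):
    im,d=bot.capture(name); c=bot.camera_info(name)
    v,u=np.mgrid[:384,:512]
    P=np.stack([(u-c["cx"])/c["fx"]*d,(v-c["cy"])/c["fy"]*d,d,np.ones_like(d)],-1)
    W=P@np.linalg.inv(c["camera_from_world"]).T
    W=W[...,:3]; W[d==0]=np.nan
    return im,d,W
E
python3 - <<'E'
from h import *
print(bot.get_obs(), bot.tips_ahead)
for n in("top","side"):
    im,d,W=cloud(n); np.savez(n,im=im,W=W); cv2.imwrite(f"pics/{n}0.png",im)
    c=bot.camera_info(n); print(n,np.linalg.inv(c["camera_from_world"]).round(3),c["fx"])
E
```

```text
{'time': 0.0, 'joint_positions': array([-1.40200440e+00,  3.42734462e-01,  1.52504825e+00, -1.69326579e-05,
        1.27540783e+00, -1.45993577e-01]), 'dq': array([-8.95052644e-04,  8.91566788e-04,  1.19260945e-03, -1.01989794e-03,
       -2.69328034e-05, -3.74282254e-04]), 'tau': array([-1.21436555e-03, -4.31245637e+01, -2.44223785e+01,  7.15371617e-02,
        5.58959472e-02, -1.60667018e-04]), 'tool_pos': array([ 162.50080197, -498.81169901,  251.02794895]), 'tcp_rot': array([-3.14000941e+00, -2.16433826e-04,  3.14790273e-01]), 'contact_force': array([-0.40770647,  0.11895048,  0.02173521]), 'moment': array([ 0.03100844, -0.01579991,  0.00319545]), 'finger_force': 0.0, 'grip_width': 91.67152181343349} 25.0
top [[-4.000000e-03 -9.950000e-01  1.020000e-01  4.378290e+02]
 [-1.000000e+00  3.000000e-03 -1.000000e-02 -2.193000e+01]
 [ 9.000000e-03 -1.020000e-01 -9.950000e-01  1.177394e+03]
 [ 0.000000e+00  0.000000e+00  0.000000e+00  1.000000e+00]] 462.6490279343293
side [[-8.98000e-01 -3.17000e-01  3.04000e-01  1.78620e+02]
 [-4.39000e-01  6.53000e-01 -6.17000e-01  7.16842e+02]
 [-2.00000e-03 -6.88000e-01 -7.26000e-01  9.85335e+02]
 [ 0.00000e+00  0.00000e+00  0.00000e+00  1.00000e+00]] 460.3936862682037
```

View pics/top0.png

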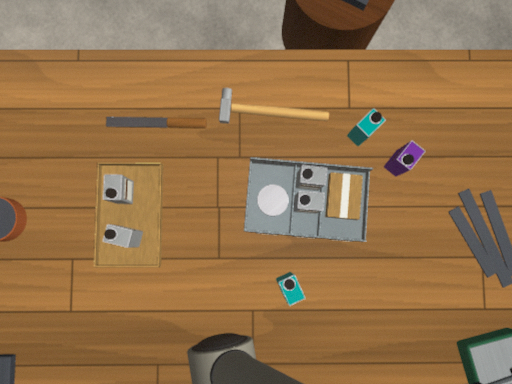

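View pics/side0.png

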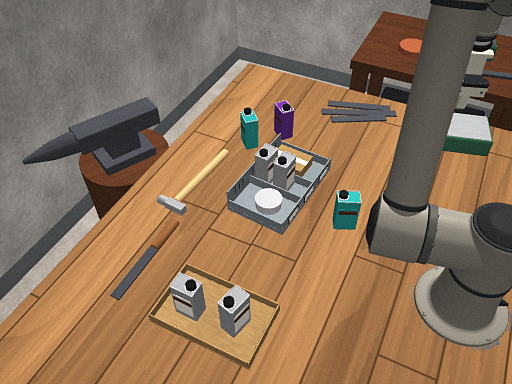

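The top view shows the rack at about (308,200), with the old tin caps at (308,174) and (305,200). The carton is at (128,215), with the new tin caps at (111,193) and (110,234). A turquoise decoy stands in front of the rack at (290,290).

```bash
cat >> h.py <<'E'
def tins(W,im,regs,base):
    # regs: name->(x0,x1,y0,y1); top face rect and cap from points at height
    out={}
    for k,(x0,x1,y0,y1) in regs.items():
        b=base[k]; z=W[...,2]; m=(W[...,0]>x0)&(W[...,0]<x1)&(W[...,1]>y0)&(W[...,1]<y1)
        top=W[m&(z>b+100)&(z<b+140)]; cap=W[m&(z>b+117)&(z<b+140)]
        r=cv2.minAreaRect(top[:,:2].astype(np.float32)); rc=cv2.minEnclosingCircle(cap[:,:2].astype(np.float32))
        print(k,"rect",np.round(r[0],1),np.round(r[1],1),round(r[2],1),"capcirc",np.round(rc[0],1),round(rc[1],1),"capmean",cap.mean(0).round(1),len(top),len(cap),"topz",np.median(top[top[:,2]<b+117][:,2]).round(1))
E
python3 - <<'E'
from h import *
for n in("top","side"):
    f=np.load(n+".npz"); im,W=f["im"],f["W"]; z=W[...,2]
    print(n)
    # clusters of high things
    m=((z>95)&(z<150)&(W[...,0]>300)).astype(np.uint8)
    nn,l,s,c=cv2.connectedComponentsWithStats(m)
    for i in range(1,nn):
        if s[i,4]<60: continue
        p=W[l==i]; cp=p[p[:,2]>p[:,2].max()-8]; 
        r=cv2.minAreaRect(p[:,:2].astype(np.float32))
        rc=cv2.minEnclosingCircle(cp[:,:2].astype(np.float32))
        print(s[i],"rect",np.round(r[0],1),np.round(r[1],1),round(r[2],1),"zmax",p[:,2].max().round(1),"cap",np.round(rc[0],1),round(rc[1],1),len(cp))
# rack/carton from top
f=np.load("top.npz"); W=f["W"]; z=W[...,2]
for nm,(a,b,c,d),(zl,zh) in [("rack",(380,640,-330,40),(36,90)),("carton",(350,650,200,450),(18,45))]:
    m=(W[...,0]>a)&(W[...,0]<b)&(W[...,1]>c)&(W[...,1]<d)&(z>zl)&(z<zh)
    p=W[m]; r=cv2.minAreaRect(p[:,:2].astype(np.float32)); print(nm,r,cv2.boxPoints(r).round(1).tolist())
    if nm=="rack":
        bs=p[p[:,2]>65]; print("backstop",np.polyfit(bs[:,1],bs[:,0],1),len(bs),bs[:,:2].min(0),bs[:,:2].max(0))
        fl=p[(p[:,2]>45)&(p[:,2]<54)&(p[:,0]<450)]; print("lip",np.polyfit(fl[:,1],fl[:,0],1),len(fl),fl[:,:2].min(0),fl[:,:2].max(0))
import cv2
im=np.load("top.npz")["im"]
a=cv2.resize(im[145:250,235:380],None,fx=5,fy=5,interpolation=cv2.INTER_CUBIC); cv2.imwrite("pics/rackcrop.png",a)
E
```

```text
top
[356 108  30  31 479] rect [ 719.3 -308.8] [42.  61.2] 43.6 zmax 126.8 cap [ 729.5 -320.5] 12.4 79
[395 141  31  30 496] rect [ 641.1 -400.9] [42.3 61.7] 50.9 zmax 127.9 cap [ 628.8 -391.4] 12.2 76
[299 165  29  22 520] rect [ 592.5 -169.1] [59.7 42.9] 83.1 zmax 140.6 cap [ 594.6 -154.2] 11.6 77
[103 175  22  26 524] rect [566.4 294.7] [43.1 58.7] 89.1 zmax 131.2 cap [551.9 294.7] 11.6 81
[297 191  28  21 514] rect [ 533.  -162.4] [60.  42.1] 85.5 zmax 138.6 cap [ 534.5 -147.3] 11.7 82
[103 225  32  23 517] rect [455.1 279.9] [61.4 41.5] 76.1 zmax 131.9 cap [458.8 294.9] 11.9 78
[279 275  27  29 490] rect [ 330.5 -117.2] [59.7 41.8] 24.1 zmax 127.3 cap [ 344.1 -110.9] 11.6 85
side
[   0    0  118   75 1720] rect [1635.6 -488.2] [ 25.5 661.3] 0.1 zmax 150.0 cap [1630.1 -439.3] 258.2 228
[275 100  19  17 227] rect [ 640.2 -398.4] [45.3 67.7] 52.4 zmax 128.6 cap [ 628.5 -388.5] 13.9 31
[240 107  18  20 247] rect [ 717.6 -306.6] [44.  64.2] 43.7 zmax 126.9 cap [ 729.6 -317.8] 16.0 35
[255 143  41  33 774] rect [ 562.4 -163.3] [ 65.1 104.6] 84.3 zmax 140.4 cap [ 565.  -149.8] 43.1 95

[... 295 characters left out ...]
(540.7818603515625, -164.61788940429688), (300.5707702636719, 182.21426391601562), 85.01850128173828) [[437.0, -306.3999938964844], [618.5, -322.20001220703125], [644.5999755859375, -22.799999237060547], [463.1000061035156, -7.0]]
backstop [-8.57795589e-04  6.07976023e+02] 312 [ 510.23018298 -321.58659915] [639.92590806 -25.47922449]
lip [7.82490685e-02 4.65733649e+02] 62 [ 440.95175159 -305.19942252] [ 448.60083948 -204.89399763]
carton ((509.2478942871094, 280.748046875), (161.3485107421875, 259.345947265625), 89.86922454833984) [[379.3999938964844, 200.39999389648438], [638.7000122070312, 199.8000030517578], [639.0999755859375, 361.1000061035156], [379.79998779296875, 361.70001220703125]]
```

View pics/rackcrop.png

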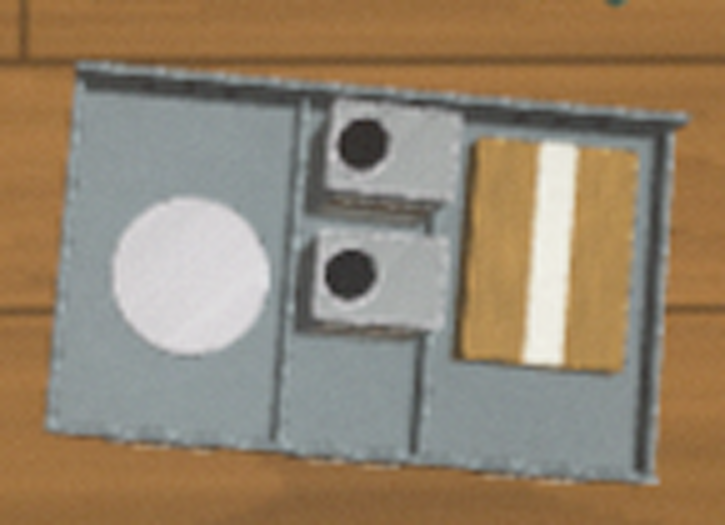

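The crop confirms that the rack is yawed about -5°, with the lip at the bottom. Both old tins stand with their caps to the left. I'll grip each tin across its 60 mm width, with the fingers above the dividers.

```bash
cat >> h.py <<'E'
def rel(target,pose=None,say=""):
    """shares for one call to target (x,y,z,yaw) from pose (x,y,z,yaw)"""
    if pose is None:
        o=bot.get_obs(); pose=[*o["tool_pos"],o["tcp_rot"][2]]
    d=np.subtract(target,pose); c,s=np.cos(pose[3]),np.sin(pose[3])
    print(say,"pose",np.round(pose,3),"shares",np.round([(d[0]*c+d[1]*s)/100,(d[0]*s-d[1]*c)/100,-d[2]/100,-d[3]/(np.pi/4)],3))
LF=np.array([455.6,-157.2]); RY=-0.087
def rack(x,y): return LF+x*np.array([np.cos(RY),np.sin(RY)])+y*np.array([-np.sin(RY),np.cos(RY)])
def inrack(p):
    d=np.subtract(p[:2],LF); return np.array([d[0]*np.cos(RY)+d[1]*np.sin(RY),-d[0]*np.sin(RY)+d[1]*np.cos(RY)])
E
python3 - <<'E'
from h import *
p=[162.6,-499.2,251.7,.3148]
rel([162.6,-499.2,251.7,-.087],p,"turn")
rel([532.5,-161.5,200,-.087],[162.6,-499.2,251.7,-.087],"go")
E
```

```text
turn pose [ 1.626e+02 -4.992e+02  2.517e+02  3.150e-01] shares [ 0.     0.    -0.     0.512]
go pose [ 1.626e+02 -4.992e+02  2.517e+02 -8.700e-02] shares [ 3.392 -3.686  0.517 -0.   ]
```

Call:
step_arm --targets '[1,0,0,0,0,0,0.512,1,0,0,0,0,0,0.512,1,0,0,0,0,0,0.512,1,0,0,0,0,0,0.512]'

```text
time: 0.6
tool_pos: [162.6, -499.1, 251.5]
tcp_rot: [-3.141, 0.0, -0.084]
contact_force: [-0.2, 0.3, 0.5]
grip_width: 91.8
finger_force: 0.0
```

Call:
step_arm --targets '[1,0.85,-0.92,0,0,0,0,1,0.85,-0.92,0,0,0,0,1,0.85,-0.92,0,0,0,0]'

```text
time: 0.98
tool_pos: [257.6, -412.4, 252.0]
tcp_rot: [-3.141, -0.001, -0.08]
contact_force: [-0.3, 0.7, -0.4]
grip_width: 91.9
finger_force: 0.0
```

Call:
step_arm --targets '[1,0.85,-0.92,0,0,0,0,1,0.85,-0.92,0,0,0,0,1,0.85,-0.92,0,0,0,0]'

```text
time: 1.35
tool_pos: [349.8, -328.9, 251.8]
tcp_rot: [-3.141, -0.0, -0.08]
contact_force: [0.1, -1.0, 0.3]
grip_width: 91.9
finger_force: 0.0
```

Call:
step_arm --targets '[1,0.85,-0.92,0,0,0,0,1,0.85,-0.92,0,0,0,0,1,0.85,-0.92,0,0,0,0]'

```text
time: 1.72
tool_pos: [442.2, -245.5, 251.5]
tcp_rot: [3.141, -0.0, -0.082]
contact_force: [0.2, -1.0, 0.8]
grip_width: 91.8
finger_force: 0.0
```

Call:
step_arm --targets '[1,0.84,-0.92,0,0,0,0,1,0.84,-0.92,0.5,0,0,0,1,0.84,-0.92,0.5,0,0,0,1,0.84,-0.92,0.5,0,0,0]'

```text
time: 2.22
tool_pos: [531.6, -163.5, 200.9]
tcp_rot: [3.141, 0.002, -0.087]
contact_force: [0.0, 0.3, 0.8]
grip_width: 91.8
finger_force: 0.0
```

```bash
python3 - <<'E'
from h import *
print(bot.get_obs()["tcp_rot"],bot.get_obs()["time"])
rel([532.5,-161.5,104,-.087])
E
```

```text
[ 3.14146153e+00  2.26463368e-03 -8.70122502e-02] 2.225
 pose [ 5.31637e+02 -1.63521e+02  2.00891e+02 -8.70000e-02] shares [ 0.007 -0.021  0.969 -0.   ]
```

Call:
step_arm --targets '[1,0.01,-0.02,0.5,0,0,0,1,0.01,-0.02,0.8,0,0,0,1,0.01,-0.02,0.97,0,0,0,1,0.01,-0.02,0.97,0,0,0,0.75,0.01,-0.02,0.97,0,0,0,0.75,0.01,-0.02,0.97,0,0,0,0.5,0.01,-0.02,0.97,0,0,0,0.5,0.01,-0.02,0.97,0,0,0,0.5,0.01,-0.02,0.97,0,0,0,0.5,0.01,-0.02,0.97,0,0,0]'

```text
time: 3.48
tool_pos: [533.8, -160.5, 105.2]
tcp_rot: [3.141, -0.001, -0.087]
contact_force: [0.1, -1.1, 5.1]
grip_width: 60.1
finger_force: 30.0
```

```bash
python3 - <<'E'
from h import *
o=bot.get_obs();print(o["finger_force"],o["tcp_rot"],inrack(o["tool_pos"]),o["tool_pos"])
im,d,W=cloud("top"); cv2.imwrite("pics/g1.png",cv2.resize(im[130:270,200:400],None,fx=4,fy=4))
E
```

```text
29.953613877296448 [ 3.14105412e+00 -7.99490578e-04 -8.71881429e-02] [78.1927856   3.55651215] [ 533.80607798 -160.45113288  105.16525127]
```

View pics/g1.png

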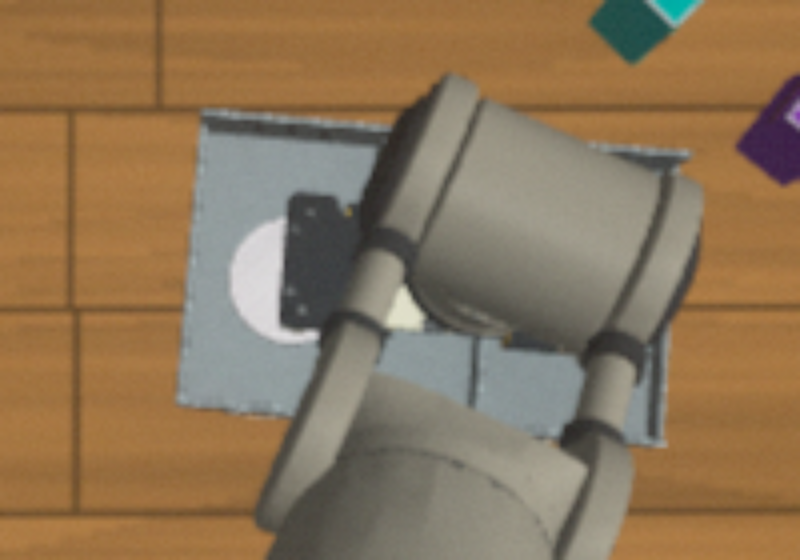

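The tin is gripped (60.1 mm). The arm hides it in the top view. I'll lift it slightly, carry it forward and feel for the lip.

Call:
step_arm --targets '[0.5,0,0.01,-0.02,0,0,0,0.5,0,0.01,-0.02,0,0,0,0.5,-0.2,0.02,-0.02,0,0,0,0.5,-0.4,0.02,-0.02,0,0,0,0.5,-0.5,0.02,-0.02,0,0,0,0.5,-0.52,0.02,-0.02,0,0,0,0.5,-0.52,0.02,-0.02,0,0,0]'

```text
time: 4.4
tool_pos: [482.1, -157.9, 106.8]
tcp_rot: [3.141, -0.001, -0.087]
contact_force: [-0.6, -1.6, -2.7]
grip_width: 60.1
finger_force: 29.9
```

Call:
step_arm --targets '[0.5,-0.01,0,0,0,0,0,0.5,-0.01,0,0,0,0,0]'

```text
time: 4.65
tool_pos: [480.8, -157.7, 106.7]
tcp_rot: [3.141, -0.0, -0.087]
contact_force: [-0.1, 0.2, -2.8]
grip_width: 59.8
finger_force: 29.9
```

Call:
step_arm --targets '[0.5,-0.01,0,0,0,0,0,0.5,-0.01,0,0,0,0,0]'

```text
time: 4.9
tool_pos: [479.6, -157.6, 106.7]
tcp_rot: [3.141, 0.0, -0.087]
contact_force: [-0.1, 0.2, -2.7]
grip_width: 59.9
finger_force: 29.9
```

Call:
step_arm --targets '[0.5,-0.01,0,0,0,0,0,0.5,-0.01,0,0,0,0,0]'

```text
time: 5.15
tool_pos: [478.5, -157.5, 106.7]
tcp_rot: [3.141, 0.0, -0.087]
contact_force: [-0.2, 0.1, -3.1]
grip_width: 60.0
finger_force: 29.9
```

Call:
step_arm --targets '[0.5,-0.005,0,0,0,0,0,0.5,-0.005,0,0,0,0,0]'

```text
time: 5.4
tool_pos: [478.2, -157.5, 106.8]
tcp_rot: [3.141, -0.0, -0.087]
contact_force: [0.7, -0.5, -3.2]
grip_width: 60.1
finger_force: 29.9
```

Call:
step_arm --targets '[0.5,-0.005,0,0,0,0,0,0.5,-0.005,0,0,0,0,0]'

```text
time: 5.65
tool_pos: [478.0, -157.5, 106.8]
tcp_rot: [3.141, -0.001, -0.087]
contact_force: [2.0, 1.3, -2.9]
grip_width: 60.3
finger_force: 29.9
```

Call:
step_arm --targets '[0.5,-0.005,0,0,0,0,0,0.5,-0.005,0,0,0,0,0]'

```text
time: 5.9
tool_pos: [477.8, -157.5, 106.9]
tcp_rot: [3.141, -0.002, -0.088]
contact_force: [5.2, 1.1, -4.1]
grip_width: 59.8
finger_force: 29.9
```

Lip contact was felt at TCP x = 478. I'll back off a little, then feel for the left divider to calibrate the lane's y.

Call:
step_arm --targets '[0.5,0.012,0,0,0,0,0,0.5,0.012,-0.007,0,0,0,0,0.5,0.012,-0.007,0,0,0,0]'

```text
time: 6.28
tool_pos: [478.2, -156.9, 106.7]
tcp_rot: [3.141, 0.0, -0.087]
contact_force: [1.9, -0.4, -1.9]
grip_width: 60.0
finger_force: 30.0
```

Call:
step_arm --targets '[0.5,0,-0.007,0,0,0,0,0.5,0,-0.007,0,0,0,0]'

```text
time: 6.52
tool_pos: [478.3, -156.0, 106.7]
tcp_rot: [3.142, 0.0, -0.087]
contact_force: [2.1, -0.9, -2.5]
grip_width: 60.2
finger_force: 30.0
```

Call:
step_arm --targets '[0.5,0,-0.007,0,0,0,0,0.5,0,-0.007,0,0,0,0]'

```text
time: 6.78
tool_pos: [478.4, -155.2, 106.7]
tcp_rot: [-3.142, 0.0, -0.087]
contact_force: [0.3, -0.7, -2.3]
grip_width: 59.9
finger_force: 30.0
```

Call:
step_arm --targets '[0.5,0,-0.007,0,0,0,0,0.5,0,-0.007,0,0,0,0]'

```text
time: 7.02
tool_pos: [478.4, -154.5, 106.7]
tcp_rot: [-3.141, 0.0, -0.087]
contact_force: [1.3, -1.4, -2.9]
grip_width: 59.9
finger_force: 30.0
```

Call:
step_arm --targets '[0.5,0,-0.007,0,0,0,0,0.5,0,-0.007,0,0,0,0]'

```text
time: 7.28
tool_pos: [478.5, -153.8, 106.6]
tcp_rot: [-3.141, 0.0, -0.087]
contact_force: [1.6, -0.1, -2.6]
grip_width: 59.6
finger_force: 30.0
```

Call:
step_arm --targets '[0.5,0,-0.006,0,0,0,0,0.5,0,-0.006,0,0,0,0]'

```text
time: 7.52
tool_pos: [478.5, -153.7, 106.7]
tcp_rot: [3.141, 0.0, -0.087]
contact_force: [-0.4, -3.2, -2.7]
grip_width: 59.8
finger_force: 30.0
```

The left divider was felt at y = -153.8, so mid-lane here is about -156.8. I'll centre the tin, set it down and release.

Call:
step_arm --targets '[0.5,0,0.032,0,0,0,0,0.5,-0.003,0.032,0.01,0,0,0,0.5,-0.003,0.032,0.018,0,0,0,0.5,-0.003,0.032,0.018,0,0,0,1,-0.003,0.032,0.018,0,0,0,1,-0.003,0.032,0.018,0,0,0,1,-0.003,0.032,0.018,0,0,0,1,-0.003,0.032,-0.5,0,0,0,1,-0.003,0.032,-0.9,0,0,0]'

```text
time: 8.65
tool_pos: [478.1, -156.5, 198.1]
tcp_rot: [3.141, -0.0, -0.087]
contact_force: [0.6, -1.7, 0.1]
grip_width: 91.7
finger_force: 0.0
```

```bash
sed -i 's/^LF=.*;/LF=np.array([455.8,-154.8]);/' h.py; python3 - <<'E'
from h import *
o=bot.get_obs();print(o["tcp_rot"],o["tool_pos"])
# old_rear seen by top (592.5,-169.1), shifted by +0.8,+2
rel([592.8,-167,105,-.087])
print(inrack([592.8,-167]))
E
```

```text
[ 3.14147879e+00 -3.61717804e-05 -8.73602680e-02] [ 478.07631088 -156.54701607  198.08352019]
 pose [ 4.78076e+02 -1.56547e+02  1.98084e+02 -8.70000e-02] shares [ 1.152  0.004  0.931 -0.   ]
[137.541912    -0.24988834]
```

Call:
step_arm --targets '[1,0.6,0,0,0,0,0,1,0.6,0,0,0,0,0]'

```text
time: 8.9
tool_pos: [540.5, -162.1, 196.5]
tcp_rot: [3.141, -0.002, -0.086]
contact_force: [-0.4, 0.1, -0.0]
grip_width: 91.9
finger_force: 0.0
```

Call:
step_arm --targets '[1,0.55,0,0,0,0,0,1,0.55,0,0.4,0,0,0,1,0.55,0,0.8,0,0,0,1,0.55,0,0.93,0,0,0,1,0.55,0,0.93,0,0,0,0.75,0.55,0,0.93,0,0,0,0.75,0.55,0,0.93,0,0,0,0.5,0.55,0,0.93,0,0,0,0.5,0.55,0,0.93,0,0,0,0.5,0.55,0,0.93,0,0,0,0.5,0.55,0,0.93,0,0,0]'

```text
time: 10.28
tool_pos: [593.0, -166.8, 104.3]
tcp_rot: [3.141, -0.001, -0.087]
contact_force: [-0.2, -0.8, 5.2]
grip_width: 60.0
finger_force: 29.8
```

```bash
python3 - <<'E'
from h import *
o=bot.get_obs();print(o["tcp_rot"],o["tool_pos"],inrack(o["tool_pos"]))
im,d,W=cloud("side")
cv2.imwrite("pics/s2.png",cv2.resize(im[110:260,200:360],None,fx=4,fy=4))
E
```

```text
[ 3.14100281e+00 -1.11066372e-03 -8.73616414e-02] [ 592.95261011 -166.83164312  104.31134182] [ 1.37679316e+02 -6.89078688e-02]
```

View pics/s2.png

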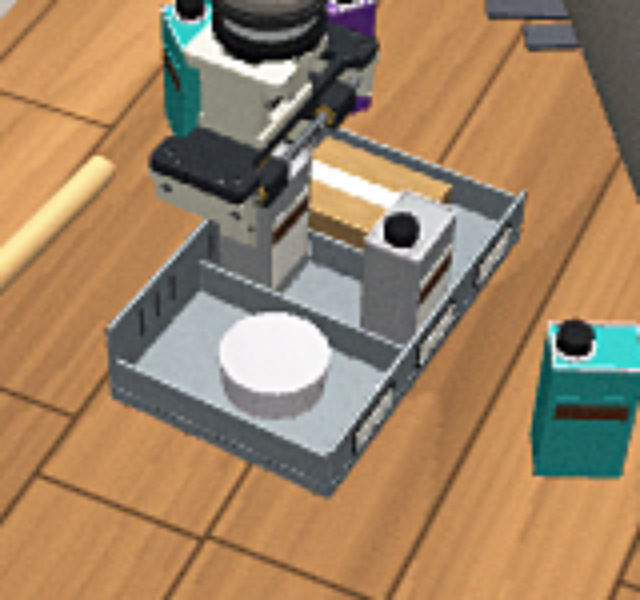

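The side view shows old_front upright at the lip and old_rear in the gripper, behind a gap. Next I'll bring old_rear forward.

Call:
step_arm --targets '[0.5,0,0,-0.02,0,0,0,0.5,0,0,-0.02,0,0,0,0.5,-0.2,0,-0.02,0,0,0,0.5,-0.4,0,-0.02,0,0,0,0.5,-0.55,0,-0.02,0,0,0,0.5,-0.65,0,-0.02,0,0,0,0.5,-0.69,0,-0.02,0,0,0,0.5,-0.69,0,-0.02,0,0,0]'

```text
time: 11.32
tool_pos: [524.0, -160.6, 105.7]
tcp_rot: [3.142, -0.0, -0.087]
contact_force: [0.3, -0.8, -3.4]
grip_width: 59.9
finger_force: 29.8
```

Call:
step_arm --targets '[0.5,-0.01,0,0.005,0,0,0,0.5,-0.01,0,0.005,0,0,0]'

```text
time: 11.58
tool_pos: [523.1, -160.4, 105.1]
tcp_rot: [3.142, 0.0, -0.087]
contact_force: [-1.0, -0.3, -1.8]
grip_width: 60.2
finger_force: 29.8
```

Call:
step_arm --targets '[0.5,-0.01,0,0,0,0,0,0.5,-0.01,0,0,0,0,0]'

```text
time: 11.82
tool_pos: [521.9, -160.4, 105.2]
tcp_rot: [3.142, 0.0, -0.087]
contact_force: [0.5, 0.0, -2.6]
grip_width: 60.1
finger_force: 29.8
```

Call:
step_arm --targets '[0.5,-0.007,0,0,0,0,0,0.5,-0.007,0,0,0,0,0]'

```text
time: 12.08
tool_pos: [521.2, -160.3, 105.2]
tcp_rot: [3.141, -0.0, -0.087]
contact_force: [0.3, -0.2, -3.0]
grip_width: 60.3
finger_force: 29.8
```

Call:
step_arm --targets '[0.5,-0.007,0,0,0,0,0,0.5,-0.007,0,0,0,0,0]'

```text
time: 12.32
tool_pos: [520.6, -160.3, 105.2]
tcp_rot: [3.141, -0.0, -0.087]
contact_force: [1.6, -0.1, -2.7]
grip_width: 60.2
finger_force: 29.8
```

Call:
step_arm --targets '[0.5,-0.007,0,0,0,0,0,0.5,-0.007,0,0,0,0,0]'

```text
time: 12.58
tool_pos: [520.1, -160.4, 105.3]
tcp_rot: [3.141, -0.001, -0.087]
contact_force: [0.9, -0.7, -2.9]
grip_width: 60.2
finger_force: 29.8
```

Call:
step_arm --targets '[0.5,-0.006,0,0,0,0,0,0.5,-0.006,0,0,0,0,0]'

```text
time: 12.82
tool_pos: [519.9, -160.4, 105.5]
tcp_rot: [3.141, -0.002, -0.087]
contact_force: [4.1, -1.0, -3.7]
grip_width: 59.9
finger_force: 29.7
```

Contact. I'll ease off, set it down and release, then look while the arm moves clear toward the carton.

Call:
step_arm --targets '[0.5,0.006,0,0,0,0,0,0.5,0.006,0,0.01,0,0,0,0.5,0.005,0,0.013,0,0,0,0.5,0.005,0,0.013,0,0,0,1,0.005,0,0.013,0,0,0,1,0.005,0,0.013,0,0,0,1,0.005,0,0.013,0,0,0,1,0.005,0,-0.5,0,0,0,1,0.005,0,-1,0,0,0]'

```text
time: 13.95
tool_pos: [519.1, -159.9, 205.9]
tcp_rot: [-3.141, 0.002, -0.087]
contact_force: [1.3, 0.7, -0.3]
grip_width: 91.7
finger_force: 0.0
```

Call:
step_arm --targets '[1,0,-1,-0.4,0,0,0,1,0,-1,-0.4,0,0,0]'

```text
time: 14.2
tool_pos: [528.3, -59.3, 246.5]
tcp_rot: [-3.142, -0.001, -0.088]
contact_force: [0.8, 0.4, 0.1]
grip_width: 92.0
finger_force: 0.0
```

Call:
step_arm --targets '[1,0,-1,0,0,0,0,1,0,-1,0,0,0,0]'

```text
time: 14.45
tool_pos: [536.7, 41.5, 245.4]
tcp_rot: [-3.141, 0.0, -0.086]
contact_force: [0.3, -2.1, 0.9]
grip_width: 92.0
finger_force: 0.0
```

```bash
python3 - <<'E'
from h import *
regs={"of":(440,508,-230,-90),"or":(500,570,-230,-90),"a":(520,620,240,350),"b":(400,510,230,340)}
for n in("top","side"):
    im,d,W=cloud(n); print(n)
    for k,(x0,x1,y0,y1) in {"old":(430,580,-230,-90),"a":(515,620,240,350),"b":(400,510,230,340)}.items():
        z=W[...,2]; m=(W[...,0]>x0)&(W[...,0]<x1)&(W[...,1]>y0)&(W[...,1]<y1)
        t=W[m&(z>100)&(z<145)]
        if len(t)<50: print(k,"hidden"); continue
        r=cv2.minAreaRect(t[:,:2].astype(np.float32)); print(k,np.round(r[0],1),np.round(r[1],1),round(r[2],1),inrack(r[0]).round(1))
o=bot.get_obs();rel([567,296,200,1.56],None,"a");rel([455,281.5,200,-.243],None,"b")
E
```

```text
top
old [ 498.7 -160.5] [60.5 84.6] 84.1 [43.3 -1.9]
a [566.6 294.7] [43.8 59.1] 88.6 [ 71.3 457.4]
b [455.1 280.1] [61.3 41.5] 75.9 [-38.5 433.2]
side
old [ 498.5 -158.6] [67.  86.8] 84.0 [42.9 -0. ]
a [567.4 296.6] [43.7 62.3] 88.8 [ 72.  459.4]
b [454.9 282.1] [61.4 42.9] 75.4 [-38.8 435.2]
a pose [ 5.36710e+02  4.25200e+01  2.45074e+02 -8.30000e-02] shares [ 0.092 -2.551  0.451 -2.092]
b pose [ 5.36710e+02  4.25200e+01  2.45074e+02 -8.30000e-02] shares [-1.012 -2.314  0.451  0.204]
```

The old pair is closed up: 84.6 mm long, mid-point 43 mm from the lip. Next is new_b.

Call:
step_arm --targets '[1,-0.34,-0.77,0,0,0,0,1,-0.34,-0.77,0,0,0,0]'

```text
time: 14.8
tool_pos: [508.8, 120.0, 244.9]
tcp_rot: [3.142, 0.001, -0.086]
contact_force: [0.5, -0.8, -0.2]
grip_width: 91.8
finger_force: 0.0
```

Call:
step_arm --targets '[1,-0.34,-0.77,0,0,0,0,1,-0.34,-0.77,0,0,0,0]'

```text
time: 15.05
tool_pos: [481.7, 199.9, 245.0]
tcp_rot: [3.141, 0.001, -0.086]
contact_force: [0.8, 0.5, 0.4]
grip_width: 91.7
finger_force: 0.0
```

Call:
step_arm --targets '[1,-0.33,-0.77,0.45,0,0,0.204,1,-0.33,-0.77,0.45,0,0,0.204,1,-0.33,-0.77,0.45,0,0,0.204,1,-0.33,-0.77,0.45,0,0,0.204]'

```text
time: 15.55
tool_pos: [457.3, 277.0, 200.5]
tcp_rot: [3.141, -0.001, -0.248]
contact_force: [-0.3, -0.8, 0.5]
grip_width: 92.2
finger_force: 0.0
```

```bash
python3 - <<'E'
from h import *
rel([455,281.5,97,-.248],None,"b")
E
```

```text
b pose [ 4.57307e+02  2.77041e+02  2.00518e+02 -2.48000e-01] shares [-0.033 -0.038  1.035  0.   ]
```

Call:
step_arm --targets '[1,-0.03,-0.04,0.4,0,0,0,1,-0.03,-0.04,0.8,0,0,0,1,-0.03,-0.04,1,0,0,0,1,-0.03,-0.04,1,0,0,0,0.75,-0.03,-0.04,1,0,0,0,0.75,-0.03,-0.04,1,0,0,0,0.5,-0.03,-0.04,1,0,0,0,0.5,-0.03,-0.04,1,0,0,0,0.5,-0.03,-0.04,1,0,0,0,0.5,-0.03,-0.04,1,0,0,0]'

```text
time: 16.8
tool_pos: [455.0, 282.7, 100.7]
tcp_rot: [-3.141, -0.001, -0.247]
contact_force: [-1.8, -1.3, 6.0]
grip_width: 59.7
finger_force: 30.0
```

Call:
step_arm --targets '[0.5,0,0,-0.03,0,0,0,0.5,0,0,-0.3,0,0,0,0.5,0,0,-0.7,0,0,0,0.5,0,0,-1,0,0,0,0.5,0,0,-1,0,0,0]'

```text
time: 17.42
tool_pos: [455.6, 283.1, 201.7]
tcp_rot: [-3.139, -0.003, -0.247]
contact_force: [-0.3, -0.3, -2.7]
grip_width: 59.6
finger_force: 30.0
```

Call:
step_arm --targets '[0.5,0,0,-0.3,0,0,-0.1,0.5,0,0,-0.6,0,0,-0.205,0.5,0,0,-0.6,0,0,-0.205,0.5,0,0,-0.6,0,0,-0.205]'

```text
time: 17.92
tool_pos: [453.9, 282.2, 257.7]
tcp_rot: [3.14, 0.003, -0.088]
contact_force: [0.1, -0.5, -3.3]
grip_width: 60.0
finger_force: 30.0
```

```bash
python3 - <<'E'
from h import *
o=bot.get_obs();print(o["grip_width"],o["finger_force"],o["tcp_rot"])
x,y=rack(112,0); rel([x,y,255,-.087],None,"slot3")
E
```

```text
60.009063425865705 29.994702637195587 [ 3.13966157  0.0034459  -0.08815659]
slot3 pose [ 4.53878e+02  2.82247e+02  2.57699e+02 -8.80000e-02] shares [ 1.524e+00  4.351e+00  2.700e-02 -1.000e-03]
```

Call:
step_arm --targets '[0.5,0.15,0.43,0,0,0,0,0.5,0.3,0.87,0,0,0,0]'

```text
time: 18.18
tool_pos: [476.4, 192.5, 257.8]
tcp_rot: [3.14, 0.004, -0.086]
contact_force: [0.3, 0.5, -2.5]
grip_width: 60.1
finger_force: 30.0
```

Call:
step_arm --targets '[0.5,0.15,0.43,0,0,0,0,0.5,0.31,0.87,0,0,0,0]'

```text
time: 18.42
tool_pos: [499.8, 102.6, 257.9]
tcp_rot: [3.141, 0.004, -0.088]
contact_force: [0.2, -0.5, -2.6]
grip_width: 59.8
finger_force: 30.0
```

Call:
step_arm --targets '[0.5,0.15,0.43,0,0,0,0,0.5,0.31,0.87,0,0,0,0]'

```text
time: 18.68
tool_pos: [523.2, 13.3, 257.9]
tcp_rot: [-3.141, 0.004, -0.088]
contact_force: [0.8, 0.7, -2.1]
grip_width: 59.8
finger_force: 30.0
```

Call:
step_arm --targets '[0.5,0.15,0.43,0,0,0,0,0.5,0.31,0.87,0,0,0,0]'

```text
time: 18.92
tool_pos: [546.6, -76.0, 257.8]
tcp_rot: [-3.141, 0.004, -0.088]
contact_force: [0.4, 0.3, -2.8]
grip_width: 60.2
finger_force: 30.0
```

Call:
step_arm --targets '[0.5,0.15,0.43,0,0,0,0,0.5,0.3,0.87,0,0,0,0,0.5,0.3,0.87,0,0,0,0,0.5,0.3,0.87,0,0,0,0]'

```text
time: 19.42
tool_pos: [568.9, -163.4, 258.2]
tcp_rot: [-3.14, 0.003, -0.088]
contact_force: [0.1, -0.4, -3.1]
grip_width: 59.7
finger_force: 30.0
```

```bash
python3 - <<'E'
from h import *
o=bot.get_obs();print(o["grip_width"],o["finger_force"],o["tcp_rot"],inrack(o["tool_pos"]))
x,y=rack(112,0); rel([x,y,112,-.0873],None,"slot3")
im,d,W=cloud("side"); z=W[...,2]
cv2.imwrite("pics/s3.png",cv2.resize(im[60:260,180:380],None,fx=3,fy=3))
E
```

```text
59.697252211274446 29.99478578567505 [-3.1400469   0.00337353 -0.08761272] [113.38014949   1.24369374]
slot3 pose [ 5.68859e+02 -1.63413e+02  2.58228e+02 -8.80000e-02] shares [-0.014  0.012  1.462 -0.   ]
```

View pics/s3.png

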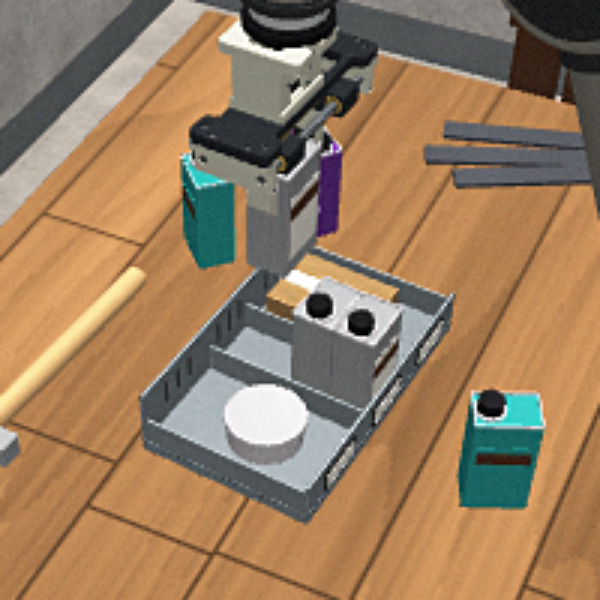

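The tin is held above the third slot, clear of old_rear. The two old tins stand at the lip. Lowering.

Call:
step_arm --targets '[0.5,-0.01,0.012,0.3,0,0,0,0.5,-0.01,0.012,0.6,0,0,0,0.5,-0.01,0.012,0.9,0,0,0,0.5,-0.01,0.012,1,0,0,0,0.5,-0.01,0.012,1,0,0,0]'

```text
time: 20.1
tool_pos: [568.4, -164.3, 160.1]
tcp_rot: [-3.141, 0.001, -0.086]
contact_force: [0.3, 0.4, -1.9]
grip_width: 59.9
finger_force: 30.0
```

Call:
step_arm --targets '[0.5,0,0,0.15,0,0,0,0.5,0,0,0.3,0,0,0,0.5,0,0,0.4,0,0,0,0.5,0,0,0.45,0,0,0,0.5,0,0,0.47,0,0,0,0.5,0,0,0.47,0,0,0]'

```text
time: 20.85
tool_pos: [568.7, -165.2, 113.4]
tcp_rot: [3.141, -0.0, -0.087]
contact_force: [0.5, -0.1, -3.3]
grip_width: 59.8
finger_force: 30.0
```

Call:
step_arm --targets '[0.5,-0.02,0,0,0,0,0,0.5,-0.04,0,0,0,0,0,0.5,-0.04,0,0,0,0,0]'

```text
time: 21.22
tool_pos: [564.3, -164.8, 113.4]
tcp_rot: [3.141, -0.0, -0.087]
contact_force: [0.0, 0.3, -2.9]
grip_width: 59.9
finger_force: 30.0
```

Call:
step_arm --targets '[0.5,0,-0.005,0.02,0,0,0,0.5,-0.01,-0.005,0.033,0,0,0,0.5,-0.01,-0.005,0.033,0,0,0]'

```text
time: 21.6
tool_pos: [563.4, -164.1, 109.7]
tcp_rot: [-3.142, 0.0, -0.087]
contact_force: [-0.8, 0.5, -2.2]
grip_width: 59.6
finger_force: 30.0
```

Call:
step_arm --targets '[0.5,-0.007,0,0,0,0,0,0.5,-0.007,0,0,0,0,0]'

```text
time: 21.85
tool_pos: [562.9, -164.2, 110.0]
tcp_rot: [3.141, -0.0, -0.087]
contact_force: [0.0, -0.1, -2.9]
grip_width: 60.1
finger_force: 30.0
```

Call:
step_arm --targets '[0.5,-0.007,0,0,0,0,0,0.5,-0.007,0,0,0,0,0]'

```text
time: 22.1
tool_pos: [562.3, -164.0, 110.0]
tcp_rot: [3.142, -0.0, -0.087]
contact_force: [1.1, 0.9, -2.6]
grip_width: 59.6
finger_force: 30.0
```

Call:
step_arm --targets '[0.5,-0.006,0,0,0,0,0,0.5,-0.006,0,0,0,0,0]'

```text
time: 22.35
tool_pos: [561.7, -164.0, 110.0]
tcp_rot: [3.142, -0.0, -0.087]
contact_force: [0.9, -0.3, -2.5]
grip_width: 59.9
finger_force: 30.0
```

Call:
step_arm --targets '[0.5,-0.006,0,0,0,0,0,0.5,-0.006,0,0,0,0,0]'

```text
time: 22.6
tool_pos: [561.5, -163.9, 110.1]
tcp_rot: [3.142, -0.001, -0.087]
contact_force: [4.6, 1.4, -2.2]
grip_width: 59.7
finger_force: 30.0
```

Call:
step_arm --targets '[0.5,-0.006,0,0,0,0,0,0.5,-0.006,0,0,0,0,0]'

```text
time: 22.85
tool_pos: [561.4, -163.8, 110.2]
tcp_rot: [3.142, -0.003, -0.087]
contact_force: [5.5, 0.9, -3.9]
grip_width: 59.7
finger_force: 30.0
```

Call:
step_arm --targets '[0.5,0.006,0,0,0,0,0,0.5,0.006,0,0.01,0,0,0,0.5,0.004,0,0.013,0,0,0,0.5,0.004,0,0.013,0,0,0,1,0.004,0,0.013,0,0,0,1,0.004,0,0.013,0,0,0,1,0.004,0,0.013,0,0,0,1,0.004,0,-0.5,0,0,0,1,0.004,0,-1,0,0,0]'

```text
time: 23.98
tool_pos: [560.2, -163.9, 210.6]
tcp_rot: [-3.141, 0.002, -0.087]
contact_force: [1.1, -0.5, 0.0]
grip_width: 91.6
finger_force: 0.0
```

Call:
step_arm --targets '[1,0,-1,0,0,0,0,1,0,-1,0,0,0,0]'

```text
time: 24.22
tool_pos: [569.2, -62.7, 210.6]
tcp_rot: [-3.142, -0.001, -0.087]
contact_force: [1.0, -0.2, 0.1]
grip_width: 91.8
finger_force: 0.0
```

Call:
step_arm --targets '[1,0,-1,0,0,0,0,1,0,-1,0,0,0,0]'

```text
time: 24.48
tool_pos: [577.6, 37.7, 209.9]
tcp_rot: [-3.142, 0.001, -0.085]
contact_force: [0.7, -0.3, -0.0]
grip_width: 91.8
finger_force: 0.0
```

```bash
python3 - <<'E'
from h import *
for n in("top","side"):
    im,d,W=cloud(n); print(n)
    z=W[...,2]; m=(W[...,0]>430)&(W[...,0]<640)&(W[...,1]>-230)&(W[...,1]<-90)
    t=W[m&(z>100)&(z<145)]
    r=cv2.minAreaRect(t[:,:2].astype(np.float32)); print(np.round(r[0],1),np.round(r[1],1),round(r[2],1),inrack(r[0]).round(1))
    t=W[m&(z>130)&(z<145)]; print("capz",t[:,2].min().round(1),t[:,2].max().round(1))
    # back stop top points behind row
    q=W[m&(z>64)&(z<82)&(W[...,0]>600)]
    if len(q)>10: print("stop",np.percentile(np.array([inrack(p) for p in q])[:,0],[5,50,95]).round(1),len(q))
rel([567,296,205,1.555],None,"a")
E
```

```text
top
[ 519.5 -162.3] [ 60.6 125.9] 85.2 [64.1 -1.9]
capz 130.0 140.2
stop [172.  173.8 175.8] 118
side
[ 519.3 -160.5] [ 67.  128.3] 85.3 [63.7 -0.1]
capz 130.1 140.9
stop [170.5 172.4 174.5] 53
a pose [ 5.77669e+02  3.89640e+01  2.09819e+02 -8.20000e-02] shares [-0.317 -2.553  0.048 -2.084]
```

The row of three is closed (126 mm). Next is new_a, which needs a quarter turn.

Call:
step_arm --targets '[1,-0.16,-1,0,0,0,0,1,-0.16,-1,0,0,0,0]'

```text
time: 24.82
tool_pos: [570.4, 137.2, 209.8]
tcp_rot: [3.141, 0.0, -0.087]
contact_force: [0.5, -0.1, 0.0]
grip_width: 91.9
finger_force: 0.0
```

Call:
step_arm --targets '[1,-0.16,-1,0,0,0,0,1,-0.16,-1,0,0,0,0]'

```text
time: 25.08
tool_pos: [563.1, 238.7, 209.8]
tcp_rot: [3.141, 0.0, -0.086]
contact_force: [-0.5, -0.4, -0.1]
grip_width: 92.0
finger_force: 0.0
```

Call:
step_arm --targets '[1,0,-0.55,0,0,0,-0.7,1,0,-0.55,0,0,0,-0.7,1,0,-0.55,0,0,0,-0.7]'

```text
time: 25.45
tool_pos: [568.2, 291.9, 209.4]
tcp_rot: [3.141, 0.001, 0.47]
contact_force: [0.2, -0.1, -0.1]
grip_width: 91.8
finger_force: 0.0
```

Call:
step_arm --targets '[1,0,0,0,0,0,-0.7,1,0,0,0,0,0,-0.7,1,0,0,0,0,0,-0.7]'

```text
time: 25.82
tool_pos: [568.5, 290.9, 209.6]
tcp_rot: [3.142, 0.001, 1.018]
contact_force: [0.1, 0.3, -0.4]
grip_width: 92.0
finger_force: 0.0
```

Call:
step_arm --targets '[1,0,0,0,0,0,-0.684,1,0,0,0,0,0,-0.684,1,0,0,0,0,0,-0.684,1,0,0,0,0,0,-0.684]'

```text
time: 26.32
tool_pos: [568.5, 291.1, 209.7]
tcp_rot: [-3.141, 0.001, 1.548]
contact_force: [0.1, -0.1, -0.3]
grip_width: 92.0
finger_force: 0.0
```

```bash
python3 - <<'E'
from h import *
rel([567,296.7,101,1.55],None,"a"); print(bot.get_obs()["tcp_rot"])
E
```

```text
a pose [568.456 291.108 209.692   1.548] shares [ 0.056 -0.016  1.087 -0.003]
[-3.14118024e+00  7.03467599e-04  1.54792099e+00]
```

Call:
step_arm --targets '[1,0.056,-0.015,0.2,0,0,0,1,0.056,-0.015,0.4,0,0,0,1,0.056,-0.015,0.4,0,0,0]'

```text
time: 26.7
tool_pos: [566.1, 296.9, 168.2]
tcp_rot: [-3.138, 0.002, 1.547]
contact_force: [-0.7, 0.4, -0.7]
grip_width: 92.0
finger_force: 0.0
```

Call:
step_arm --targets '[1,0,0,0.4,0,0,0,1,0,0,0.65,0,0,0,1,0,0,0.68,0,0,0,1,0,0,0.68,0,0,0,0.75,0,0,0.68,0,0,0,0.75,0,0,0.68,0,0,0,0.5,0,0,0.68,0,0,0,0.5,0,0,0.68,0,0,0,0.5,0,0,0.68,0,0,0,0.5,0,0,0.68,0,0,0]'

```text
time: 27.95
tool_pos: [567.2, 297.8, 102.2]
tcp_rot: [3.141, -0.0, 1.55]
contact_force: [0.7, 0.3, 1.9]
grip_width: 59.6
finger_force: 29.9
```

Call:
step_arm --targets '[0.5,0,0,-0.03,0,0,0,0.5,0,0,-0.3,0,0,0,0.5,0,0,-0.7,0,0,0,0.5,0,0,-1,0,0,0,0.5,0,0,-1,0,0,0]'

```text
time: 28.58
tool_pos: [567.5, 298.2, 203.8]
tcp_rot: [3.138, -0.001, 1.55]
contact_force: [0.6, 0.2, -3.0]
grip_width: 60.2
finger_force: 29.9
```

Call:
step_arm --targets '[0.5,0,0,-0.2,0,0,0.2,0.5,0,0,-0.4,0,0,0.4,0.5,0,0,-0.6,0,0,0.6,0.5,0,0,-0.6,0,0,0.7,0.5,0,0,-0.6,0,0,0.7]'

```text
time: 29.2
tool_pos: [566.1, 297.5, 259.6]
tcp_rot: [-3.139, 0.003, 1.001]
contact_force: [0.1, 0.8, -2.5]
grip_width: 59.5
finger_force: 29.9
```

Call:
step_arm --targets '[0.5,0,0,0,0,0,0.2,0.5,0,0,0,0,0,0.4,0.5,0,0,0,0,0,0.6,0.5,0,0,0,0,0,0.7,0.5,0,0,0,0,0,0.7]'

```text
time: 29.82
tool_pos: [566.3, 297.6, 260.2]
tcp_rot: [-3.141, 0.003, 0.453]
contact_force: [-0.3, 0.0, -2.4]
grip_width: 59.9
finger_force: 29.9
```

Call:
step_arm --targets '[0.5,0,0,0,0,0,0.2,0.5,0,0,0,0,0,0.4,0.5,0,0,0,0,0,0.6,0.5,0,0,0,0,0,0.682,0.5,0,0,0,0,0,0.682]'

```text
time: 30.45
tool_pos: [566.5, 297.7, 261.0]
tcp_rot: [3.141, 0.001, -0.082]
contact_force: [0.3, 0.3, -3.0]
grip_width: 60.0
finger_force: 29.9
```

```bash
python3 - <<'E'
from h import *
x,y=rack(150,-.3);rel([x,y,256,-.0873],None,"s4"); print(bot.get_obs()["tcp_rot"])
E
```

```text
s4 pose [ 5.66548e+02  2.97683e+02  2.60964e+02 -8.20000e-02] shares [0.767 4.611 0.05  0.007]
[ 3.14085040e+00  1.40639532e-03 -8.20280221e-02]
```

Call:
step_arm --targets '[0.5,0.08,0.46,0,0,0,0.007,0.5,0.15,0.92,0,0,0,0.007]'

```text
time: 30.7
tool_pos: [573.7, 204.1, 261.2]
tcp_rot: [3.141, 0.001, -0.086]
contact_force: [1.1, -0.3, -2.1]
grip_width: 59.8
finger_force: 29.9
```

Call:
step_arm --targets '[0.5,0.08,0.46,0,0,0,0,0.5,0.15,0.92,0,0,0,0]'

```text
time: 30.95
tool_pos: [580.4, 110.4, 261.5]
tcp_rot: [3.141, 0.0, -0.087]
contact_force: [0.4, -0.3, -2.3]
grip_width: 59.9
finger_force: 29.9
```

Call:
step_arm --targets '[0.5,0.08,0.46,0,0,0,0,0.5,0.16,0.92,0,0,0,0]'

```text
time: 31.2
tool_pos: [588.0, 17.3, 261.6]
tcp_rot: [3.142, 0.0, -0.087]
contact_force: [0.4, 0.2, -2.3]
grip_width: 59.8
finger_force: 29.9
```

Call:
step_arm --targets '[0.5,0.08,0.46,0,0,0,0,0.5,0.15,0.92,0,0,0,0]'

```text
time: 31.45
tool_pos: [594.7, -75.7, 261.6]
tcp_rot: [-3.142, 0.0, -0.087]
contact_force: [0.4, -0.1, -2.0]
grip_width: 60.0
finger_force: 29.9
```

Call:
step_arm --targets '[0.5,0.08,0.46,0,0,0,0,0.5,0.15,0.92,0,0,0,0,0.5,0.15,0.92,0,0,0,0,0.5,0.15,0.92,0,0,0,0]'

```text
time: 31.95
tool_pos: [601.2, -166.8, 261.4]
tcp_rot: [-3.141, 0.001, -0.089]
contact_force: [-0.1, -0.2, -2.8]
grip_width: 60.1
finger_force: 29.9
```

```bash
python3 - <<'E'
from h import *
o=bot.get_obs();print(o["tcp_rot"],inrack(o["tool_pos"]),o["tool_pos"])
im,d,W=cloud("side"); z=W[...,2]
L=np.stack([*np.moveaxis(np.apply_along_axis(inrack,-1,W[...,:2]),-1,0),z],-1)
np.save("L.npy",L)
cv2.imwrite("pics/s4.png",cv2.resize(im[60:260,180:380],None,fx=3,fy=3))
bt=o["tool_pos"][2]-98.2
m=(abs(L[...,1])<29)&(L[...,2]>bt+5)&(L[...,2]<bt+60)&(L[...,0]>100)&(L[...,0]<200)
# left face (normal +y) x-extent per height of held tin
f=(L[...,1]>24)&(L[...,1]<36)&(L[...,2]>bt+3)&(L[...,2]<bt+70)&(L[...,0]>100)&(L[...,0]<200)
for h in range(0,70,10):
    q=L[f&(L[...,2]>bt+h)&(L[...,2]<bt+h+10)]
    if len(q)>5: print("held",h,q[:,0].min().round(1),q[:,0].max().round(1),q[:,1].mean().round(1),len(q))
f=(L[...,1]>24)&(L[...,1]<36)&(L[...,0]>-10)&(L[...,0]<150)
for h in range(50,120,10):
    q=L[f&(L[...,2]>12+h)&(L[...,2]<22+h)]
    if len(q)>5: print("row",h,q[:,0].min().round(1),q[:,0].max().round(1),q[:,1].mean().round(1),len(q))
E
```

```text
[-3.14083667e+00  9.29664158e-04 -8.90373684e-02] [145.91590105   0.71476867] [ 601.22613701 -166.76660978  261.43260898]
held 0 125.5 162.4 28.4 26
held 10 121.4 162.2 28.4 37
held 20 121.2 162.5 28.8 37
held 30 121.9 161.1 29.4 36
held 40 121.6 162.5 29.3 46
held 50 122.4 160.5 29.3 38
held 60 121.3 164.9 29.3 42
row 50 1.0 123.2 28.8 97
row 60 0.8 124.3 28.8 106
row 70 0.9 124.3 28.7 100
row 80 0.6 122.7 28.6 106
row 90 1.4 125.4 28.5 109
row 100 -0.1 124.7 28.5 117
row 110 1.7 123.3 26.9 76
```

View pics/s4.png

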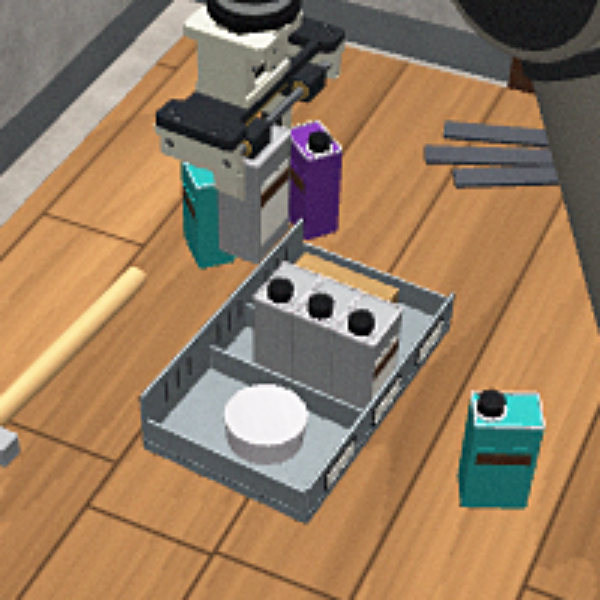

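The held tin hangs above the fourth slot and the other three stand closed at the lip. I'll lower it to just above the back stop, biased to the rear, then measure the gap from close up.

Call:
step_arm --targets '[0.5,0.08,0.01,0,0,0,0,0.5,0.08,0.01,0.2,0,0,0,0.5,0.08,0.01,0.5,0,0,0,0.5,0.08,0.01,0.75,0,0,0,0.5,0.08,0.01,0.82,0,0,0,0.5,0.08,0.01,0.82,0,0,0,0.5,0.08,0.01,0.82,0,0,0]'

```text
time: 32.88
tool_pos: [610.1, -168.9, 181.3]
tcp_rot: [3.141, -0.002, -0.09]
contact_force: [-0.6, 0.1, -1.7]
grip_width: 60.4
finger_force: 29.9
```

```bash
python3 - <<'E'
from h import *
o=bot.get_obs();print(o["tcp_rot"],inrack(o["tool_pos"]),o["tool_pos"])
im,d,W=cloud("side"); z=W[...,2]
L=np.concatenate([np.apply_along_axis(inrack,-1,W[...,:2]),z[...,None]],-1)
f=(L[...,1]>24)&(L[...,1]<36)&(L[...,0]>-10)&(L[...,0]<200)
for h in range(84,122,6):
    q=np.sort(L[f&(z>h)&(z<h+6)][:,0]); g=np.diff(q); i=g.argmax()
    print(h,q[0].round(1),q[-1].round(1),"gap",q[i].round(1),q[i+1].round(1),len(q))
q=L[(z>64)&(z<80)&(L[...,1]>40)&(L[...,1]<130)&(L[...,0]>160)&(L[...,0]<185)]
print("stop",np.percentile(q[:,0],[2,25,50,75,98]).round(1),len(q))
a=cv2.resize(im[135:205,235:325],None,fx=8,fy=8,interpolation=cv2.INTER_CUBIC)
cv2.imwrite("pics/s5.png",a)
E
```

```text
[ 3.14078152e+00 -2.43056416e-03 -8.99866641e-02] [154.97441824  -0.67066991] [ 610.13001269 -168.93390566  181.33404987]
84 1.6 170.6 gap 151.9 160.1 81
90 1.0 170.9 gap 94.7 103.4 74
96 -0.1 169.1 gap 124.1 131.3 85
102 1.5 168.9 gap 136.7 143.8 81
108 0.8 169.9 gap 139.9 146.4 90
114 2.0 170.7 gap 122.6 133.2 82
120 0.9 169.1 gap 123.5 134.0 101
stop [170.5 171.9 172.9 174.4 176.2] 66
```

View pics/s5.png

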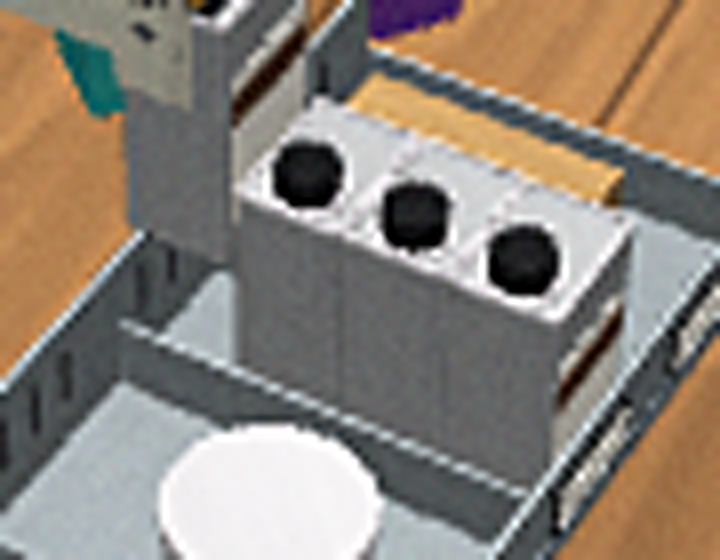

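The picture shows the held tin behind the row with a visible gap, its bottom just above the back stop. I'll probe gently forward for contact with the row.

Call:
step_arm --targets '[0.5,-0.02,-0.004,0,0,0,-0.003,0.5,-0.02,-0.004,0,0,0,-0.003,0.5,-0.02,-0.004,0,0,0,-0.003]'

```text
time: 33.3
tool_pos: [607.4, -168.4, 180.1]
tcp_rot: [3.141, -0.0, -0.088]
contact_force: [0.7, 0.5, -1.8]
grip_width: 60.1
finger_force: 29.9
```

Call:
step_arm --targets '[0.5,-0.007,0,0,0,0,0,0.5,-0.007,0,0,0,0,0]'

```text
time: 33.55
tool_pos: [606.6, -168.3, 179.9]
tcp_rot: [3.142, 0.0, -0.088]
contact_force: [0.0, -0.2, -2.8]
grip_width: 59.7
finger_force: 29.9
```

Call:
step_arm --targets '[0.5,-0.006,0,0,0,0,0,0.5,-0.006,0,0,0,0,0]'

```text
time: 33.8
tool_pos: [606.0, -168.2, 179.9]
tcp_rot: [3.142, 0.0, -0.088]
contact_force: [0.4, 0.3, -1.4]
grip_width: 59.8
finger_force: 29.9
```

Call:
step_arm --targets '[0.5,-0.006,0,0,0,0,0,0.5,-0.006,0,0,0,0,0]'

```text
time: 34.05
tool_pos: [605.6, -168.2, 180.0]
tcp_rot: [3.141, -0.0, -0.088]
contact_force: [0.8, 0.1, -2.3]
grip_width: 60.0
finger_force: 29.9
```

```bash
python3 - <<'E'
from h import *
o=bot.get_obs();print(o["tcp_rot"],inrack(o["tool_pos"]),o["contact_force"],o["moment"])
E
```

```text
[ 3.14141149e+00 -4.44755343e-04 -8.81215945e-02] [150.40745665  -0.33194667] [ 0.83744186  0.06106655 -2.30642584] [ 0.07363784 -0.13113017 -0.00891696]
```

Call:
step_arm --targets '[0.5,-0.005,0,0,0,0,0,0.5,-0.005,0,0,0,0,0]'

```text
time: 34.3
tool_pos: [605.3, -168.2, 180.1]
tcp_rot: [3.141, -0.001, -0.088]
contact_force: [2.2, -1.2, -2.5]
grip_width: 60.0
finger_force: 29.9
```

Call:
step_arm --targets '[0.5,-0.005,0,0,0,0,0,0.5,-0.005,0,0,0,0,0]'

```text
time: 34.55
tool_pos: [605.0, -168.2, 180.2]
tcp_rot: [3.141, -0.002, -0.088]
contact_force: [4.1, -1.1, -2.5]
grip_width: 59.8
finger_force: 29.9
```

```bash
python3 - <<'E'
from h import *
o=bot.get_obs();print(o["tcp_rot"],inrack(o["tool_pos"]),o["contact_force"],o["moment"])
E
```

```text
[ 3.14122683e+00 -1.59429719e-03 -8.81331291e-02] [149.81355484  -0.38501493] [ 4.1437814  -1.06239423 -2.46786755] [-0.07487868 -0.77893975  0.06374151]
```

Contact came at TCP rack-x ≈ 150.3. I'll back off to the slot centre (+1.4 mm) and lower slowly past the back stop's edge.

Call:
step_arm --targets '[0.5,0.023,0,0,0,0,0,0.5,0.023,0,0.03,0,0,0,0.5,0.023,0,0.07,0,0,0,0.5,0.023,0,0.07,0,0,0]'

```text
time: 35.05
tool_pos: [606.3, -168.1, 172.2]
tcp_rot: [-3.141, 0.002, -0.088]
contact_force: [0.5, 0.4, -2.5]
grip_width: 59.8
finger_force: 29.9
```

Call:
step_arm --targets '[0.5,0,0,0.015,0,0,0,0.5,0,0,0.03,0,0,0,0.5,0,0,0.03,0,0,0]'

```text
time: 35.42
tool_pos: [606.7, -168.3, 169.8]
tcp_rot: [3.142, 0.0, -0.088]
contact_force: [0.7, -0.3, -2.4]
grip_width: 59.9
finger_force: 29.9
```

Call:
step_arm --targets '[0.5,0,0,0.01,0,0,0,0.5,0,0,0.02,0,0,0,0.5,0,0,0.02,0,0,0]'

```text
time: 35.8
tool_pos: [606.7, -168.3, 167.8]
tcp_rot: [-3.142, 0.0, -0.088]
contact_force: [-0.2, 0.6, -2.6]
grip_width: 59.6
finger_force: 29.9
```

Call:
step_arm --targets '[0.5,0,0,0.01,0,0,0,0.5,0,0,0.02,0,0,0,0.5,0,0,0.02,0,0,0]'

```text
time: 36.17
tool_pos: [606.7, -168.2, 165.8]
tcp_rot: [3.142, 0.0, -0.088]
contact_force: [-0.3, 0.5, -2.3]
grip_width: 60.3
finger_force: 29.9
```

```bash
python3 - <<'E'
from h import *
o=bot.get_obs();print(o["tcp_rot"],inrack(o["tool_pos"]),o["contact_force"],o["moment"])
E
```

```text
[ 3.14158452e+00  2.63277612e-04 -8.80986821e-02] [151.4975305   -0.28438775] [-0.34158955  0.49793712 -2.31792583] [-0.00938261  0.05381138 -0.00202859]
```

The bottom is past the back stop's edge with no contact force. I'll go on down, slowing near the divider tops (TCP z 140) and the deck (110).

Call:
step_arm --targets '[0.5,0,0,0.06,0,0,0,0.5,0,0,0.12,0,0,0,0.5,0,0,0.18,0,0,0,0.5,0,0,0.22,0,0,0,0.5,0,0,0.22,0,0,0]'

```text
time: 36.8
tool_pos: [606.6, -168.2, 143.4]
tcp_rot: [-3.141, 0.001, -0.088]
contact_force: [-0.4, -0.0, -1.9]
grip_width: 59.7
finger_force: 29.9
```

Call:
step_arm --targets '[0.5,0,0,0.02,0,0,0,0.5,0,0,0.04,0,0,0,0.5,0,0,0.06,0,0,0,0.5,0,0,0.06,0,0,0]'

```text
time: 37.3
tool_pos: [606.7, -168.2, 137.7]
tcp_rot: [-3.142, 0.0, -0.088]
contact_force: [-0.4, 0.4, -2.3]
grip_width: 59.6
finger_force: 29.9
```

Call:
step_arm --targets '[0.5,0,0,0.05,0,0,0,0.5,0,0,0.1,0,0,0,0.5,0,0,0.15,0,0,0,0.5,0,0,0.2,0,0,0,0.5,0,0,0.22,0,0,0,0.5,0,0,0.22,0,0,0]'

```text
time: 38.05
tool_pos: [606.8, -168.3, 115.7]
tcp_rot: [3.142, 0.0, -0.088]
contact_force: [-0.7, -1.0, -2.5]
grip_width: 60.1
finger_force: 29.9
```

Call:
step_arm --targets '[0.5,0,0,0.02,0,0,0,0.5,0,0,0.035,0,0,0,0.5,0,0,0.04,0,0,0,0.5,0,0,0.04,0,0,0]'

```text
time: 38.55
tool_pos: [606.8, -168.3, 111.9]
tcp_rot: [3.142, -0.0, -0.088]
contact_force: [-0.3, 0.5, -2.8]
grip_width: 60.0
finger_force: 29.9
```

Next I'll close the gap to the row by 1 mm, lower to deck contact and look at the force before releasing.

Call:
step_arm --targets '[0.5,-0.01,0,0,0,0,0,0.5,-0.01,0,0.008,0,0,0,0.5,-0.01,0,0.014,0,0,0,0.5,-0.01,0,0.014,0,0,0]'

```text
time: 39.05
tool_pos: [605.8, -168.2, 110.4]
tcp_rot: [3.142, 0.0, -0.088]
contact_force: [-0.3, -0.2, -2.2]
grip_width: 59.9
finger_force: 29.9
```

Call:
step_arm --targets '[0.5,0,0,0.005,0,0,0,0.5,0,0,0.005,0,0,0]'

```text
time: 39.3
tool_pos: [605.8, -168.2, 110.2]
tcp_rot: [3.141, -0.0, -0.088]
contact_force: [-0.3, 0.9, -0.5]
grip_width: 60.1
finger_force: 29.9
```

The deck has taken the tin's weight. Release, retreat and check.

Call:
step_arm --targets '[0.5,0,0,0.002,0,0,0,0.75,0,0,0.002,0,0,0,1,0,0,0.002,0,0,0,1,0,0,0.002,0,0,0,1,0,0,0.002,0,0,0,1,0,0,-0.3,0,0,0,1,0,0,-0.8,0,0,0,1,0,0,-1,0,0,0,1,0,0,-1,0,0,0]'

```text
time: 40.42
tool_pos: [606.5, -168.5, 211.8]
tcp_rot: [3.14, -0.004, -0.088]
contact_force: [-0.4, -0.5, -0.6]
grip_width: 92.1
finger_force: 0.0
```

Call:
step_arm --targets '[1,0,-1,-0.3,0,0,0,1,0,-1,-0.3,0,0,0]'

```text
time: 40.67
tool_pos: [614.1, -66.9, 238.7]
tcp_rot: [-3.141, 0.002, -0.088]
contact_force: [0.8, -0.2, -0.8]
grip_width: 92.0
finger_force: 0.0
```

Call:
step_arm --targets '[1,0,-1,0,0,0,0,1,0,-1,0,0,0,0,1,0,-1,0,0,0,0]'

```text
time: 41.05
tool_pos: [622.7, 34.0, 238.1]
tcp_rot: [-3.141, 0.003, -0.084]
contact_force: [0.0, -1.1, 0.1]
grip_width: 91.8
finger_force: 0.0
```

```bash
python3 - <<'E'
from h import *
for n in("top","side"):
    im,d,W=cloud(n); z=W[...,2]; print(n,bot.get_obs()["time"])
    m=(W[...,0]>430)&(W[...,0]<650)&(W[...,1]>-230)&(W[...,1]<-90)
    t=W[m&(z>110)&(z<145)]
    r=cv2.minAreaRect(t[:,:2].astype(np.float32)); print(np.round(r[0],1),np.round(r[1],1),round(r[2],1),inrack(r[0]).round(1))
    k=(m&(z>130)&(im.max(-1)<90)).astype(np.uint8)
    nn,l,s,c=cv2.connectedComponentsWithStats(k)
    for i in range(1,nn):
        if s[i,4]>15: q=W[l==i]; print("cap",inrack(q.mean(0)).round(1),np.median(q[:,2]).round(1),s[i,4])
    tp=W[m&(z>112)&(z<130)&(im.max(-1)>110)]
    L=np.array([inrack(p) for p in tp])
    for x in(21,63,105,147):
        w=abs(L[:,0]-x)<18; print(x,"topz",np.median(tp[w,2]).round(1),end=" ")
    print()
    if n=="top": A=im[130:260,220:390]
    else: B=im[120:250,200:370]
cv2.imwrite("pics/end.png",cv2.resize(np.hstack([A,B]),(800,306)))
E
```

```text
top 41.1
[ 540.5 -164.2] [ 60.4 167.9] 84.3 [85.2 -2. ]
cap [148.7  13.5] 134.1 71
cap [106.5  14.4] 134.6 70
cap [64.9 14.3] 134.8 70
cap [22.9 14.7] 135.2 69
21 topz 121.2 63 topz 121.2 105 topz 121.1 147 topz 121.1 
side 41.15
[ 539.8 -162.8] [ 67.9 169. ] 85.2 [84.4 -0.7]
cap [146.2  15.8] 136.5 49
cap [104.9  17. ] 135.8 50
cap [62.5 16.2] 136.3 49
cap [21.1 17.4] 135.9 54
21 topz 122.9 63 topz 123.1 105 topz 123.0 147 topz 123.0
```

View pics/end.png

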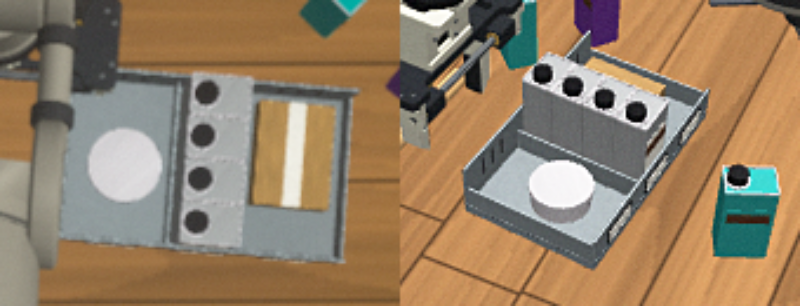

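All four tins stand in one flat, closed row. The cap centres are about 22, 64, 106 and 147 mm from the lip, all caps are on the left, and the robot is clear. Handing in.

```bash
python3 -c "
from plant import bot
print(bot.close_job())"
```

```text
the job is handed in; nothing more can be done
None
```

I handed in the job at about 41 s: all four tins stand flat in one closed row in the centre lane, old ones in front, every cap to the left; the judge's verdict was not shown to me.

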